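# Load a whetstone in a ratchet clamp and pump it tight

### The job

A small dressing stone has been left lying in the bed of the ratchet clamp: take it out and set it flat on the round leather disc that lies by itself on the open worktop in front of the clamp. Then lay the short, thick grey bench stone from the open worktop (not the long thin one) flat in the bed, lengthwise between the jaws, let go of it, and press the clamp's pump handle down fully and let it rise again, stroke by stroke, until the sprung plate of the sliding jaw is pushed in by 2 to 12 mm against the stone; stop there, because the ratchet cannot be backed off. Move the jaw with the handle only, never by pushing it, and leave the other things where they are.

Things in the scene. Friction and masses are not known exactly. Their poses are not given: they have to be found in the camera images.
- holder: ratchet stone clamp fixed to the worktop: wooden base 392x90x12 mm with steel jaws. Origin: underside of the base, near its middle; x axis along the base from the fixed jaw (its face at x = -180 mm) to the pump handle (+x end); z up. Two steel cheeks (x 90 to 130 mm, y to +-27 mm, up to z = 82 mm) carry the handle over the jaw's toothed rack.
- bed_stop (a point): foot of the fixed jaw's face, in the middle: x = -180, y = 0, z = 12 mm of the clamp, same axes. The bed runs from here along +x, at this height, to the sprung plate. Two kerbs beside it, 6 mm high, 5 mm thick, leave 73 mm between them and run from x = -180 to +35 mm of the clamp. The fixed jaw is 70 mm wide and stands 26 mm above the bed.
- jaw (a joint): advance of the sliding jaw towards the fixed jaw, m; 0 = open, limit 0.075. The front of its sprung plate stands at x = +20 mm of the clamp minus this value. A full handle stroke advances it one 8 mm tooth (the first stroke 1 to 13 mm, as the jaw may start between teeth); as the handle rises it may slip back up to 2 mm on to the tooth. It cannot go back further. Jaw: 70 mm wide, 39 mm high.
- face (a joint): how far the sprung plate on the sliding jaw is pushed in, in m: 0 = out (no load), 0.015 = bottomed. Its spring takes about 4 N at first and 11 N at 12 mm. With the stone pushed up to the fixed jaw it reads about 0 until the jaw has advanced 50 mm.
- lever (a joint): pump handle angle in rad: 0 = up, at rest; 0.42 = fully down at its stop. A stroke counts if it goes beyond about 0.38; a spring raises the handle by itself when released. Pressing takes about 3 to 8 N at the pad.
- lever_pad (a point): centre of the top of the black rubber pad (34 mm along the handle, 36 mm wide) at the end of the pump handle; with the handle up it lies about 98 mm above the worktop, at x = +196 mm, y = 0 of the clamp, tilted 0.25 rad. Fully down it lies 37 mm lower (and less than 3 mm farther out).
- face_front (a point): centre of the front of the sprung plate, 26 mm above the worktop; x axis as the clamp's
- stone: the short, thick, plain grey bench stone to be clamped, 63x150x32 mm (x, y, z), 0.5 to 0.9 kg; origin at the centre of its underside, y along its length. It starts flat on the worktop.
- stone_center (a point): centre of that stone, half-way up (16 mm above its underside)
- nagura: the small grey dressing stone, 31x45x14 mm (x, y, z), 43 g, that starts flat in the clamp's bed; origin at the centre of its underside
- nagura_center (a point): centre of the dressing stone, half-way up (7 mm above its underside)
- disc_top (a point): centre of the top face of the round brown leather disc (87 mm across, 10 mm thick, fixed to the open worktop in front of the clamp, to the left; another disc farther left, close to the robot, is not meant) on which the dressing stone belongs; z up
- long_stone_center (a point): centre of the long thin dark stone, 65x205x24 mm, lying flat: leave it alone
- eraser_center (a point): centre of a small upright white-and-blue block 21x34x44 mm, standing on the worktop: leave it alone
- burrs_center (a point): centre of a small red block 20x45x16 mm with four upright steel burrs, 44 mm high in all, standing on the worktop: leave it alone
- mints_center (a point): centre of a small upright white pack 13x36x68 mm, standing on the worktop: leave it alone
- case_center (a point): centre of a small black rounded case 34x60x38 mm, standing on the worktop: leave it alone
- can_center (a point): centre of a white drink can, 53 mm across, 90 mm tall, standing on the worktop: leave it alone
Mind the look-alikes: they are no part of the job. What is shaped like the part that bears disc_top but white is not meant.

How it is judged:
By the outcome, as a careful person would: the job done as asked, in the order asked, and still so for the second after the job is handed in, with the robot touching nothing.
It also fails if it takes over 72 s, if anything falls off the work surface, if the arm or the gripper's body presses on something with over 40 N, if the wrist force passes 120 N, or if a joint passes its speed limit or range.

### The arm

A 6-joint arm with a two-finger parallel gripper is mounted at the origin on the work surface; the furniture and walls round the work are solid. World frame = base frame: x ahead of the robot, y to its left, z up, the work surface at z = 0. Lengths are in m, angles in rad, forces in N, time in s.
With the tool pointing down it reaches from about 0.35 to 0.8 m from the base axis. Payload 7.3 kg.
Tool frame: the origin (TCP) lies midway between the tips of the shut fingers; the grasp point (between the pads) lies grip_point_offset behind it (grip_point_offset is the distance from the TCP to the grasp point, in m); z points along the fingers, y is the line along which they close (so a half turn about z gives the same grasp; the last joint's range is limited). The gripper opens to 85 mm and grips with 20 to 120 N. Pads are 22 mm wide; open, the fingers measure 114 mm over their backs; the gripper's body (76 mm by 85 mm) begins 54 mm behind the grasp point. The pads swing forward as they close: fully open they stand 13 mm farther back than shut.
Start: joints at [-0.146, 0.342, 1.524, -0, 1.275, -0.146], TCP at [0.525, 0, 0.193] pointing down, gripper open.
Joint ranges: [-2.53, 2.53], [-0.77, 2.02], [0.04, 2.7], [-1, 4.14], [0.28, 2.66], [-3.11, 3.11]. Speed limits (rad/s): [2.57, 2.57, 3.14, 3.14, 3.14, 3.14].

### API

Orientations are given as a rotation vector (axis times angle).
In Python, from workcell import get_state, snapshot, calibration, close_job, grip_point_offset gives the robot as it stands.
- The arm moves only by the tool arm_command, never from a script. Its argument "series" is one flat list of numbers, 4 for each row, row after row: the shift along the tool's x, y, z in m, then the turn about the tool's z in rad. In form: [tx, ty, tz, spin, tx, ty, tz, spin, ...]. A call has 1 to 12 rows; each row is the pose to reach, as a shift and turn from the pose commanded when the call began, along the tool's axes at that moment; what a row does not reach only later rows make up. A row lasts 1/10 s, in which the tool goes at most 50 mm and 8.59 degrees, less where a joint would pass 70% of its speed; a pose out of reach is approached as far as the arm can. A call with a gripper value outside its range is refused whole. "claw" is the gripper's target within -1 to 1 (shut at 1, half-way at 0, fully open at -1), set as the call begins (left out, the last holds). The fingers move at their own pace and stop on an object; "newtons" is the grip in N (left out, the last holds). Time passes only in rows, so rows that repeat a pose let the fingers close. It gives the time, the measured TCP pose, the force, the opening and the grip force at its end, in the units of the state.
- get_state(): the state, without advancing time (a new reading comes with each control period).
- snapshot(name): name is "scene" or "side" or "wrist"; returns the picture (400x640x3 uint8, red, green, blue); there is no depth.
- calibration(name): a dict with "K" (3x3 intrinsics, pixels), "k1" (the pictures are not rectified: a ray, as slopes to the right and down, at radius r is drawn at 1 + k1 r^2 times it, then the intrinsics apply), "extrinsics" (4x4, takes a point from camera to world coordinates); the wrist camera has in their place "T_tool_cam" (4x4, takes a point from camera to tool coordinates, whose origin is the TCP and whose axes are the flange's). Camera axes: x right, y down, z forward; pixel columns grow to the right and rows downward; lengths in m; the calibration is good to about 2 mm. A picture is of the moment at which its call begins: read the wrist's pose just before it. calibration takes no time and is no camera call.
- close_job(): hands the job in; it is judged then, once.
The state is a dict: "time": time; "joint_pos": joint angles; "qvel": joint speeds; "tau": joint torques, N m; "position": TCP position; "eef_rot": TCP orientation; "contact_force": force on the tool from outside, world axes, zero at the start; "moment": the same for the moment, N m; "finger_gap": opening from 0.0 (shut) to 1.0 (fully open); "grasp_force": force on a finger pad.
Only numpy, scipy, OpenCV 4.12 (cv2) and the standard library are available. Lean on these libraries where they do the work, as an engineer would, in place of code of your own. Each camera call takes 0.05 s, during which the arm holds its last target. There are 200 camera calls.

## Working session

There is one attempt and no reset: what is moved stays moved. The work goes in short steps, Python scripts to look and compute and a tool call to move; the robot and the scene stay as the last step left them, time stands still between calls to the robot, and variables do not carry over. Pictures are saved under pics/ and viewed, at most 10 in all, crops included, and the job is handed in when it is done.

Besides the shell and the picture viewer there is one more tool, called after ">>>" as a command line: name --argument value ..., lists and objects as JSON in quotes. arm_command: Moves the arm, as the interface text tells. Its arguments: {"type":"object","properties":{"series":{"type":"array","items":{"type":"number"}},"claw":{"type":"number"},"newtons":{"type":"number"}},"required":["series"]}

```bash
mkdir -p pics; ls
cat > h.py <<'E'
import numpy as np, cv2
from workcell import get_state, snapshot, calibration, grip_point_offset
from scipy.spatial.transform import Rotation as R
def ext(name, st=None):
    c=calibration(name)
    if name!="wrist": return np.array(c["extrinsics"])
    st=st or get_state()
    T=np.eye(4);T[:3,:3]=R.from_rotvec(st["eef_rot"]).as_matrix();T[:3,3]=st["position"]
    return T@np.array(c["T_tool_cam"])
def dist(c): return np.array([c["k1"],0,0,0,0.])
def ray(name,uv,T):
    c=calibration(name);uv=np.array(uv,float).reshape(-1,1,2)
    n=cv2.undistortPointsIter(uv,np.array(c["K"]),dist(c),None,None,(3,50,1e-10)).reshape(-1,2)
    d=np.c_[n,np.ones(len(n))]@T[:3,:3].T
    return T[:3,3],d
def onplane(name,uv,z,T):
    o,d=ray(name,uv,T);return o+d*((z-o[2])/d[:,2])[:,None]
def proj(name,P,T):
    c=calibration(name);Ti=np.linalg.inv(T)
    p=np.atleast_2d(P)@Ti[:3,:3].T+Ti[:3,3]
    return cv2.projectPoints(p,np.zeros(3),np.zeros(3),np.array(c["K"]),dist(c))[0].reshape(-1,2)
def snap(name,f):
    st=get_state();im=snapshot(name);T=ext(name,st)
    cv2.imwrite(f"pics/{f}.png",im[:,:,::-1]);np.save(f"pics/{f}_T.npy",T);return im,T
E
python3 - <<'E'
from h import *
print(grip_point_offset)
s=get_state();print(s)
for n in("scene","side","wrist"):
    im,T=snap(n,n+"0");print(n,calibration(n)["K"],calibration(n)["k1"],T.round(3).tolist())
a=cv2.imread("pics/scene0.png");b=cv2.imread("pics/side0.png")
E
```

```text
pics
0.0187
{'time': 0.0, 'joint_pos': array([-1.45993140e-01,  3.42723718e-01,  1.52504804e+00, -1.79569978e-05,
        1.27538420e+00, -1.46011913e-01]), 'qvel': array([ 0.00129316, -0.00069376,  0.00161147,  0.00028997,  0.00128576,
        0.00059836]), 'tau': array([ 5.72253757e-04, -4.33677435e+01, -2.46005630e+01, -7.37992127e-05,
        7.83137977e-03, -1.18290802e-05]), 'position': array([5.24529260e-01, 8.89672957e-05, 1.92214661e-01]), 'eef_rot': array([-2.22053475e+00, -2.22058808e+00,  1.48636315e-03]), 'contact_force': array([-0.60422639,  1.09510889, -0.28519315]), 'moment': array([-0.05264145,  0.00493881, -0.025116  ]), 'grasp_force': 0.0, 'finger_gap': 0.9989045316944809}
scene [[489.90279365   0.         327.83077153]
 [  0.         489.90279365 193.62225476]
 [  0.           0.           1.        ]] -0.11908925519914004 [[-0.805, -0.277, 0.525, -0.393], [-0.594, 0.351, -0.724, 1.088], [0.016, -0.894, -0.447, 0.836], [0.0, 0.0, 0.0, 1.0]]
side [[449.69127184   0.         325.87282192]
 [  0.         449.69127184 200.66776544]
 [  0.           0.           1.        ]] -0.019896730190620535 [[-0.994, 0.07, -0.082, 0.564], [0.104, 0.442, -0.891, 0.974], [-0.026, -0.894, -0.446, 0.636], [0.0, 0.0, 0.0, 1.0]]
wrist [[284.86288994   0.         317.96369552]
 [  0.         284.86288994 202.5576377 ]
 [  0.           0.           1.        ]] -0.0390729557820383 [[1.0, 0.0, -0.002, 0.525], [-0.0, -0.962, -0.273, 0.069], [-0.002, 0.273, -0.962, 0.373], [0.0, 0.0, 0.0, 1.0]]
```

View pics/scene0.png

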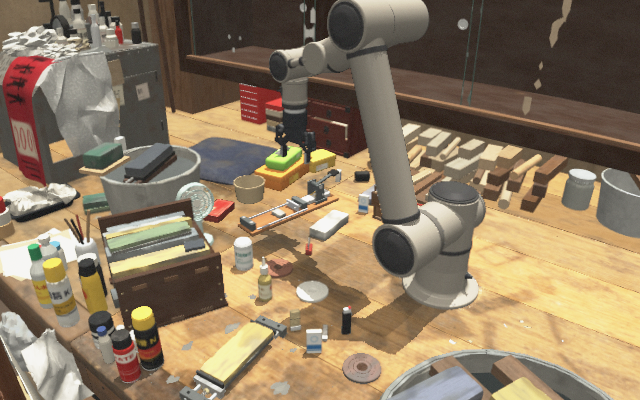

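View pics/side0.png

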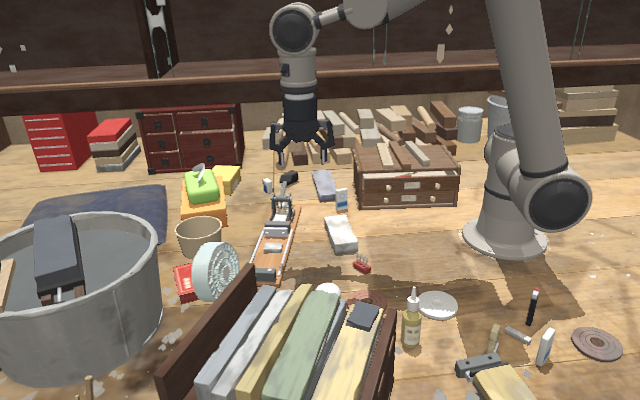

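View pics/wrist0.png

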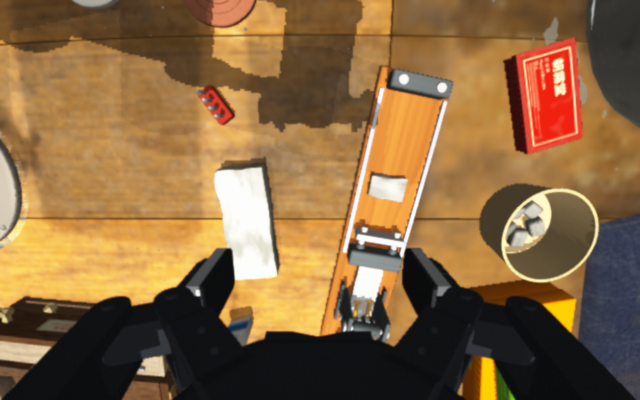

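The scene view shows the clamp at (290,212), the pale bench stone at (328,224), the brown disc at (279,268), the white look-alike disc at (312,290) and the other brown disc at (362,367). In the wrist view the dressing stone is at (387,187) in the bed, the bench stone at (247,220), the fixed jaw at (420,83), and the brown disc is cut off at (217,8).

Run:
```python
from h import *
T=np.load("pics/wrist0_T.npy")
print("stone corners z32",onplane("wrist",[[216,172],[265,164],[277,275],[234,279]],.032,T).round(3).tolist())
print("nagura z26",onplane("wrist",[[373,174],[406,178],[402,201],[370,194]],.026,T).round(3).tolist())
print("fixed jaw top z38",onplane("wrist",[[393,68],[452,79],[447,96],[389,87]],.038,T).round(3).tolist())
S=np.load("pics/side0_T.npy");C=np.load("pics/scene0_T.npy")
print("disc scene",onplane("scene",[[279,267],[312,290],[362,367]],.01,C).round(3).tolist())
print("long? side", onplane("side",[[323,185],[340,230]],.024,S).round(3).tolist())
# segmentation of the disc in scene crop
im=cv2.imread("pics/scene0.png")
a=cv2.resize(im[200:300,220:380],None,fx=2.5,fy=2.5,interpolation=cv2.INTER_CUBIC)
im=cv2.imread("pics/side0.png");b=cv2.resize(im[160:310,250:410],None,fx=2.5,fy=2.5,interpolation=cv2.INTER_CUBIC)
w=cv2.imread("pics/wrist0.png")[0:250,180:480];
w=cv2.resize(w,None,fx=1.3,fy=1.3)
o=np.zeros((600,800,3),np.uint8);o[:250,:400]=a;o[:375,400:800]=b;o[250:575,:390]=w
cv2.imwrite("pics/crop1.png",o)
```

```text
stone corners z32 [[0.4, 0.011, 0.032], [0.461, 0.02, 0.032], [0.469, -0.13, 0.032], [0.41, -0.136, 0.032]]
nagura z26 [[0.592, 0.007, 0.026], [0.634, 0.002, 0.026], [0.631, -0.028, 0.026], [0.59, -0.019, 0.026]]
fixed jaw top z38 [[0.606, 0.126, 0.038], [0.672, 0.116, 0.038], [0.669, 0.098, 0.038], [0.603, 0.107, 0.038]]
disc scene [[0.405, 0.222, 0.01], [0.263, 0.248, 0.01], [0.003, 0.399, 0.01]]
long? side [[0.449, -0.363, 0.024], [0.433, -0.065, 0.024]]
```

View pics/crop1.png

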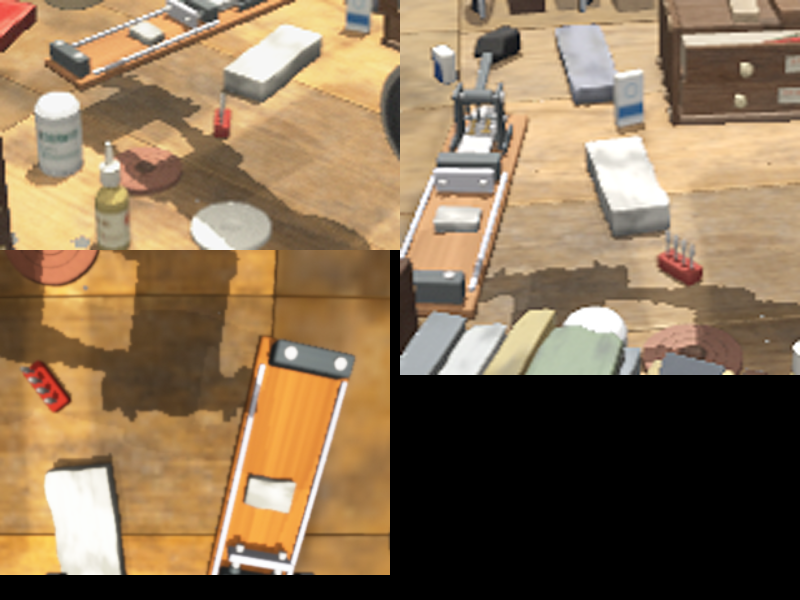

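The target disc is the reddish-brown one alone at about (0.405, 0.222). I exclude the white one at (312,290) and the one near the robot at (362,367). The pale slab measures about 61x150 mm, so it is the bench stone; the long stone is at (323,185) in the side view. Next I turn the gripper and move above the dressing stone.

>>> arm_command --series '[-0.01,0.087,0,-0.15,-0.01,0.087,0,-0.3,-0.01,0.087,0,-0.45,-0.01,0.087,0,-0.6,-0.01,0.087,0,-0.75,-0.01,0.087,0,-0.9,-0.01,0.087,0,-1.05,-0.01,0.087,0,-1.2,-0.01,0.087,0,-1.35,-0.01,0.087,0,-1.436,-0.01,0.087,0,-1.436,-0.01,0.087,0,-1.436]' --claw -1

```text
time: 1.35
position: [0.6119, -0.01, 0.1927]
eef_rot: [-0.215, -3.134, -0.0]
contact_force: [-0.4, -0.8, -0.0]
finger_gap: 1.003
grasp_force: 0.0
```

Run:
```python
from h import *
im,T=snap("wrist","wrist1");s=get_state();print(s["position"],R.from_rotvec(s["eef_rot"]).as_matrix().round(3).tolist(),s["joint_pos"].round(2))
```

```text
[ 0.61193557 -0.00997955  0.19270621] [[-0.991, 0.137, -0.0], [0.137, 0.991, 0.0], [0.0, 0.0, -1.0]] [-0.14  0.5   1.27  0.    1.37 -1.58]
```

View pics/wrist1.png

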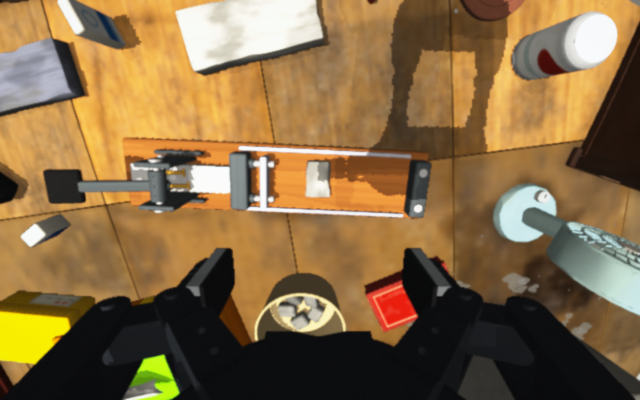

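The wrist view shows the whole clamp: fixed jaw at (418,188), dressing stone at (317,179), sprung plate at about (262,180), pad at (65,186). The bench stone is at (252,30).

Run:
```python
from h import *
im=cv2.imread("pics/wrist1.png");T=np.load("pics/wrist1_T.npy")
h=cv2.cvtColor(im,cv2.COLOR_BGR2HSV)
W=((h[...,1]<70)&(h[...,2]>110)).astype(np.uint8)
D=((h[...,2]<95)&(h[...,1]<110)).astype(np.uint8)
def blobs(M,roi,z,lab,minA=60):
    x0,y0,x1,y1=roi;m=np.zeros_like(M);m[y0:y1,x0:x1]=M[y0:y1,x0:x1]
    n,l,s,c=cv2.connectedComponentsWithStats(m)
    for i in range(1,n):
        if s[i,4]<minA: continue
        p=np.argwhere(l==i)[:,::-1]
        w=onplane("wrist",p+0.0,z,T)[:,:2]
        ct=cv2.minAreaRect((w*1000).astype(np.float32))
        print(lab,s[i],np.round(ct[0],1),np.round(ct[1],1),round(ct[2],1))
blobs(W,(296,150,340,205),.026,"nagura")
blobs(W,(170,0,335,80),.032,"stone")
blobs(W,(235,140,415,160),.018,"kerbU",40)
blobs(W,(240,205,415,222),.018,"kerbL",40)
blobs(D,(400,150,440,225),.038,"fjaw")
blobs(D,(40,160,86,210),.098,"pad")
blobs(W,(255,150,275,212),.04,"plate",20)
```

```text
nagura [296 150  44   5 167] [577.9  -6.3] [52.1  4.8] 82.1
nagura [306 161  24  36 768] [610.5 -10.9] [29.  44.1] 82.1
stone [ 176    0  148   72 7533] [431.8 -60.1] [ 63.5 150.1] 4.6
kerbU [239 146 172  12 760] [579.4   2.7] [212.8   5.8] 79.4
kerbU [235 154  11   6  52] [ 571.2 -103. ] [12.5  6.2] 77.8
kerbL [240 205 163  13 765] [654.8 -11.9] [213.3   8.7] 79.3
kerbL [410 205   5  12  53] [670.9 106.1] [ 5.3 15.6] 87.2
fjaw [405 160  26  55 791] [635.8 107.9] [25. 67.] 79.8
pad [  44  170   42   33 1122] [ 568.2 -265.2] [44.4 33.7] 81.6
plate [255 150  20   2  32] [566.3 -66.8] [22.1  1.2] 82.0
plate [255 156  20  56 612] [605.7 -74.6] [23.4 67.6] 79.7
```

Sizes agree: nagura 29x44, stone 63.5x150, and the kerb mid-line matches the jaw and the pad. The clamp +x axis is (-0.185, -0.983) with bed_stop at about (0.637, 0.101). Going down on the dressing stone.

>>> arm_command --series '[0.001,-0.001,0.04,0,0.001,-0.001,0.08,0,0.001,-0.001,0.12,0,0.001,-0.001,0.15,0,0.001,-0.001,0.165,0,0.001,-0.001,0.175,0,0.001,-0.001,0.18,0,0.001,-0.001,0.18,0]'

```text
time: 2.2
position: [0.611, -0.0109, 0.0129]
eef_rot: [0.212, 3.134, -0.0]
contact_force: [-0.5, -0.0, 0.4]
finger_gap: 1.002
grasp_force: 0.0
```

>>> arm_command --series '[0,0,0,0,0,0,0,0,0,0,0,0,0,0,0,0,0,0,0,0,0,0,0,0,0,0,0,0,0,0,0,0]' --claw 1 --newtons 30

```text
time: 3.0
position: [0.6109, -0.0109, 0.0129]
eef_rot: [0.212, 3.134, -0.0]
contact_force: [0.3, 0.2, 0.8]
finger_gap: 0.002
grasp_force: 0.0
```

The fingers shut with nothing between them. I rise and look.

>>> arm_command --series '[0,0,-0.03,0,0,0,-0.07,0,0,0,-0.11,0,0,0,-0.14,0,0,0,-0.14,0]' --claw -1

```text
time: 3.5
position: [0.6136, -0.0112, 0.1582]
eef_rot: [0.211, 3.125, -0.001]
contact_force: [0.3, 0.0, 0.9]
finger_gap: 0.848
grasp_force: 0.0
```

Run:
```python
from h import *
im,T=snap("wrist","wrist2");s=get_state();print(s["position"])
a=im[:,:,::-1][80:380,100:500]
cv2.imwrite("pics/wrist2c.png",cv2.resize(a,None,fx=2,fy=2))
```

```text
[ 0.61218803 -0.01096736  0.1553592 ]
```

View pics/wrist2c.png

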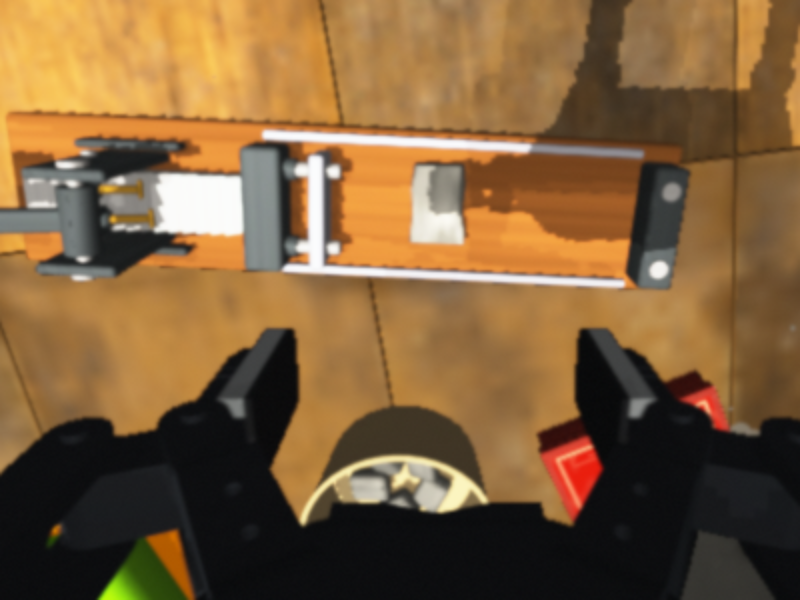

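The dressing stone is still in the bed at crop (440,205). I'll check the finger geometry against the calibration.

Run:
```python
from h import *
c=calibration("wrist");print(np.array(c["T_tool_cam"]).round(4))
T=np.load("pics/wrist2_T.npy");s=get_state()
Rm=R.from_rotvec(s["eef_rot"]).as_matrix();p=s["position"]
for z in(0,-.013,-.035,-.05):
  for y in(-.0425,.0425): 
    print(z,y,proj("wrist",p+Rm@[0,y,z],T).round(0).tolist(), proj("wrist",p+Rm@[.011,y,z],T).round(0).tolist())
print("nagura cross views: scene",onplane("scene",[[279.2,213]],.026,np.load("pics/scene0_T.npy")))
a=cv2.imread("pics/scene0.png")[200:300,220:380]
h=cv2.cvtColor(a,cv2.COLOR_BGR2HSV)
for nm in("scene0","side0"):
  q=proj(nm[:-1],[[.6105,-.0109,.026],[.637,.101,.038],[.432,-.06,.032],[.568,-.267,.098]],np.load(f"pics/{nm}_T.npy"));print(nm,q.round(0).tolist())
```

```text
[[-3.000e-04 -9.621e-01 -2.728e-01  6.920e-02]
 [ 1.000e+00 -1.000e-04 -6.000e-04 -3.000e-04]
 [ 6.000e-04 -2.728e-01  9.621e-01 -1.811e-01]
 [ 0.000e+00  0.000e+00  0.000e+00  1.000e+00]]
0 -0.0425 [[257.0, 224.0]] [[256.0, 209.0]]
0 0.0425 [[380.0, 224.0]] [[381.0, 209.0]]
-0.013 -0.0425 [[253.0, 231.0]] [[252.0, 215.0]]
-0.013 0.0425 [[385.0, 231.0]] [[386.0, 215.0]]
-0.035 -0.0425 [[244.0, 246.0]] [[243.0, 228.0]]
-0.035 0.0425 [[393.0, 246.0]] [[395.0, 228.0]]
-0.05 -0.0425 [[237.0, 258.0]] [[235.0, 238.0]]
-0.05 0.0425 [[401.0, 258.0]] [[402.0, 238.0]]
nagura cross views: scene [[ 0.59990675 -0.00111749  0.026     ]]
scene0 [[279.0, 211.0], [250.0, 218.0], [329.0, 220.0], [333.0, 171.0]]
side0 [[274.0, 245.0], [262.0, 267.0], [341.0, 228.0], [286.0, 178.0]]
```

>>> arm_command --series '[0,0,0,0,0,0,0,0,0,0,0,0,0,0,0,0,0,0,0,0,0,0,0,0,0,0,0,0]' --claw 1

```text
time: 4.25
position: [0.6109, -0.0109, 0.1529]
eef_rot: [0.212, 3.134, -0.0]
contact_force: [-0.3, 0.3, 0.1]
finger_gap: 0.0
grasp_force: 0.0
```

Run:
```python
from h import *
o=np.zeros((600,800,3),np.uint8);s=get_state();p=s["position"];print(p)
Rm=R.from_rotvec(s["eef_rot"]).as_matrix()
for n,(x,y),sz,f in(("scene",(0,0),(130,100),3),("side",(400,0),(130,100),3),("wrist",(0,300),(300,200),1.5)):
    im,T=snap(n,n+"3");im=im[:,:,::-1].copy()
    q=proj(n,[p,p-[0,0,-.0],p+Rm@[0,0,-.0187],p+Rm@[0,0,-.073]],T);print(n,q.round(1).tolist())
    c=q[0].astype(int);x0=max(0,c[0]-sz[0]//2);y0=max(0,c[1]-sz[1]//2)
    big=cv2.resize(im[y0:y0+sz[1],x0:x0+sz[0]],None,fx=f,fy=f,interpolation=cv2.INTER_CUBIC)
    for k,col in((0,(0,0,255)),(2,(0,255,0)),(3,(255,255,0))): 
        u=((q[k]-[x0,y0])*f).astype(int);cv2.circle(big,tuple(int(v) for v in u),3,col,1)
    h,w=big.shape[:2];h=min(h,600-y);w=min(w,800-x);o[y:y+h,x:x+w]=big[:h,:w]
cv2.imwrite("pics/crop3.png",o)
```

```text
[ 0.61088407 -0.0108503   0.15286982]
scene [[277.6, 177.5], [277.6, 177.5], [277.4, 172.3], [277.0, 157.2]]
side [[269.5, 200.6], [269.5, 200.6], [268.8, 193.7], [266.9, 172.9]]
wrist [[318.6, 227.8], [318.6, 227.8], [318.6, 238.7], [318.8, 288.1]]
```

View pics/crop3.png

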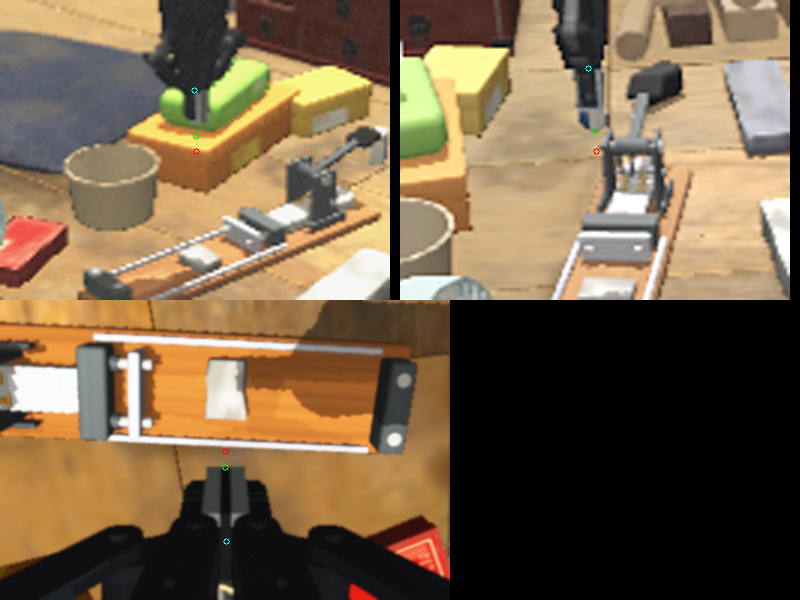

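Run:
```python
from h import *
a=cv2.imread("pics/scene0.png").astype(int);b=cv2.imread("pics/scene3.png").astype(int)
d=np.abs(a-b).sum(2)
for n,u in(("scene",(277,168)),("side",(268,193))):
    d=np.abs(cv2.imread(f"pics/{n}0.png").astype(int)-cv2.imread(f"pics/{n}3.png")).sum(2)>45
    print(n);[print(r,''.join('#' if v else '.' for v in d[r,u[0]-16:u[0]+16])) for r in range(u[1]-14,u[1]+14)]
    
def tri(us,ud):
    A=[];B=[]
    for n,u in(("scene",us),("side",ud)):
        o,dd=ray(n,[u],np.load(f"pics/{n}3_T.npy"));dd=dd[0]/np.linalg.norm(dd[0]);P=np.eye(3)-np.outer(dd,dd);A.append(P);B.append(P@o)
    x=np.linalg.solve(sum(A),sum(B));return x,[np.linalg.norm(P@x-b) for P,b in zip(A,B)]
print(tri((278,167.7),(267.3,192.7)))
```

```text
scene
154 .....######################.....
155 ......####################......
156 ........##################......
157 ..........###########.#.........
158 ...........##########...........
159 ...........##########...........
160 ...........##########...........
161 ...........###########..........
162 ...........###########..........
163 ............##########..........
164 ...........##########...........
165 ............########............
166 .............#######............
167 ...............#####............
168 ................................
169 ................................
170 ................................
171 ................................
172 ................................
173 ................................
174 ................................
175 ................................
176 ................................
177 ................................
178 ................................
179 ................................
180 ................................
181 ................................
side
179 ...........##########...........
180 ..........##
[... 402 characters left out ...]
.........................
192 ................................
193 ................................
194 ................................
195 ................................
196 ................................
197 ................................
198 ................................
199 ................................
200 ................................
201 ................................
202 ................................
203 ................................
204 ................................
205 ................................
206 ................................
(array([ 0.61530723, -0.01745534,  0.17819134]), [np.float64(0.006223890542575271), np.float64(0.0062238905425752375)])
```

Scene and side views agree: the shut fingertips end about 37 mm behind the reported TCP, which explains the miss. I'll settle the offset by a gentle touch on the bare bed near the fixed jaw.

>>> arm_command --series '[-0.008,0.04,0.03,0,-0.008,0.065,0.07,0,-0.008,0.065,0.11,0,-0.008,0.065,0.14,0,-0.008,0.065,0.155,0,-0.008,0.065,0.162,0,-0.008,0.065,0.162,0]'

```text
time: 5.1
position: [0.6279, 0.0522, -0.009]
eef_rot: [0.212, 3.134, -0.0]
contact_force: [0.3, -0.1, -0.8]
finger_gap: 0.001
grasp_force: 0.0
```

>>> arm_command --series '[0,0,0.003,0,0,0,0.006,0,0,0,0.006,0]'

```text
time: 5.4
position: [0.6279, 0.0524, -0.0144]
eef_rot: [0.212, 3.133, 0.0]
contact_force: [-0.3, -0.4, 0.4]
finger_gap: 0.003
grasp_force: 0.0
```

>>> arm_command --series '[0,0,0.002,0,0,0,0.004,0,0,0,0.004,0]'

```text
time: 5.7
position: [0.6274, 0.0525, -0.0193]
eef_rot: [-0.212, -3.134, 0.0]
contact_force: [-0.1, 0.1, -1.2]
finger_gap: -0.001
grasp_force: 0.0
```

>>> arm_command --series '[0,0,0.002,0,0,0,0.004,0,0,0,0.004,0]'

```text
time: 6.0
position: [0.6273, 0.0525, -0.0235]
eef_rot: [-0.211, -3.134, 0.0]
contact_force: [0.9, 1.1, 0.9]
finger_gap: -0.001
grasp_force: 0.0
```

>>> arm_command --series '[0,0,0.002,0,0,0,0.003,0,0,0,0.003,0]'

```text
time: 6.3
position: [0.6275, 0.0525, -0.0262]
eef_rot: [-0.212, -3.134, 0.0]
contact_force: [-0.3, -0.4, -1.2]
finger_gap: -0.002
grasp_force: 0.0
```

>>> arm_command --series '[0,0,0.0015,0,0,0,0.003,0,0,0,0.003,0]'

```text
time: 6.6
position: [0.6278, 0.0525, -0.0264]
eef_rot: [0.211, 3.133, -0.0]
contact_force: [-7.3, -0.3, 17.3]
finger_gap: 0.004
grasp_force: 9.2
```

>>> arm_command --series '[0,0,0.001,0,0,0,0.002,0,0,0,0.002,0]'

```text
time: 6.9
position: [0.6279, 0.0525, -0.0264]
eef_rot: [0.211, 3.133, -0.0]
contact_force: [-12.9, 0.1, 31.5]
finger_gap: 0.002
grasp_force: 15.7
```

Contact at reported z = -0.0264 on the bed (12 mm), so the tips are 38.4 mm behind the reported TCP. Now the grasp with that offset.

>>> arm_command --series '[0,0,-0.03,0,0,0,-0.06,0,0.008,-0.04,-0.07,0,0.008,-0.065,-0.07,0,0.008,-0.065,-0.07,0,0.008,-0.065,-0.07,0,0.008,-0.065,-0.05,0,0.008,-0.065,-0.03,0,0.008,-0.065,-0.015,0,0.008,-0.065,-0.006,0,0.008,-0.065,-0.006,0]' --claw -1

```text
time: 8.0
position: [0.61, -0.0102, -0.0266]
eef_rot: [-0.21, -3.132, -0.0]
contact_force: [-0.1, -0.9, 0.7]
finger_gap: 0.997
grasp_force: 0.0
```

>>> arm_command --series '[0,0,0,0,0,0,0,0,0,0,0,0,0,0,0,0,0,0,0,0,0,0,0,0,0,0,0,0]' --claw 1 --newtons 30

```text
time: 8.7
position: [0.6115, -0.011, -0.0242]
eef_rot: [0.212, 3.133, -0.0]
contact_force: [-1.3, 0.1, 5.3]
finger_gap: 0.355
grasp_force: 30.9
```

Gripped at 30 mm. I lift and carry it towards the disc.

>>> arm_command --series '[0,0,-0.03,0,0,0,-0.07,0,0,0,-0.11,0,0.04,0.03,-0.15,0,0.08,0.06,-0.17,0,0.12,0.09,-0.17,0,0.15,0.12,-0.17,0,0.18,0.14,-0.17,0,0.18,0.14,-0.17,0,0.18,0.14,-0.17,0]'

```text
time: 9.7
position: [0.451, 0.1527, 0.1452]
eef_rot: [0.208, 3.134, -0.0]
contact_force: [0.5, -0.7, 0.0]
finger_gap: 0.356
grasp_force: 30.2
```

Run:
```python
from h import *
im,T=snap("wrist","wrist4");s=get_state();print(s["position"],s["finger_gap"])
```

```text
[0.45178639 0.15203565 0.14509658] 0.3551173177583944
```

View pics/wrist4.png

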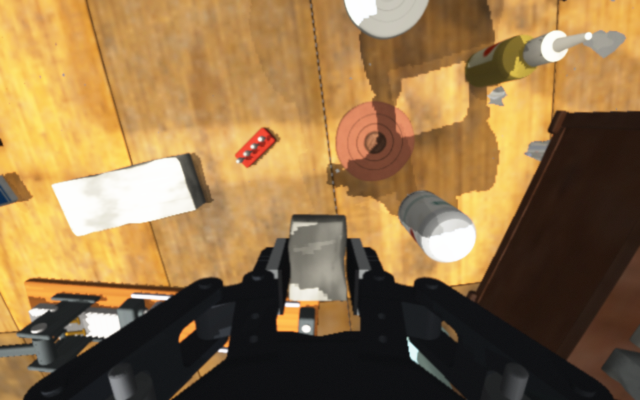

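The dressing stone is held at (318,257). The brown disc is at (374,141), the can at about (430,220), the burrs at (256,147), and the bottle at (510,60).

Run:
```python
from h import *
im=cv2.imread("pics/wrist4.png");T=np.load("pics/wrist4_T.npy")
h=cv2.cvtColor(im,cv2.COLOR_BGR2HSV).astype(int)
b,g,r=[im[...,i].astype(int) for i in range(3)]
m=np.zeros(r.shape,np.uint8);sub=(slice(95,190),slice(325,420))
m[sub]=((g-b)<0.35*(r-g))[sub]
m=cv2.morphologyEx(m,cv2.MORPH_OPEN,np.ones((3,3),np.uint8))
n,l,s,c=cv2.connectedComponentsWithStats(m);i=1+np.argmax(s[1:,4]);print(s[i])
w=onplane("wrist",np.argwhere(l==i)[:,::-1]+0.,.01,T)[:,:2]
print(cv2.minEnclosingCircle((w*1000).astype(np.float32)),"mean",w.mean(0))
print("ellipse guess",onplane("wrist",[[336,141],[412,141],[374,102],[374,181],[374,141]],.01,T).round(4).tolist())
print("can top z90",onplane("wrist",[[446,241]],.09,T),"can base",onplane("wrist",[[418,210]],0,T),"bottle",onplane("wrist",[[490,65]],0.0,T),"burrs",onplane("wrist",[[256,147]],.03,T))
print("held nagura", onplane("wrist",[[293,217],[347,216],[345,297],[290,297]],.145+.0384,T).round(4).tolist())
```

```text
Traceback (most recent call last):
ValueError: attempt to get argmax of an empty sequence
```

Run:
```python
from h import *
im=cv2.imread("pics/wrist4.png");T=np.load("pics/wrist4_T.npy")
print(im[120,374],im[141,350],im[160,400],im[120,430],im[150,300],im[100,345])
h=cv2.cvtColor(im,cv2.COLOR_BGR2HSV)
m=np.zeros(h.shape[:2],np.uint8);sub=(slice(95,190),slice(325,420))
m[sub]=((h[...,0]<10)|(h[...,0]>170))[sub]
m=cv2.morphologyEx(m,cv2.MORPH_OPEN,np.ones((3,3),np.uint8))
n,l,s,c=cv2.connectedComponentsWithStats(m)
if n>1:
    i=1+np.argmax(s[1:,4]);print(s[i])
    w=onplane("wrist",np.argwhere(l==i)[:,::-1]+0.,.01,T)[:,:2]
    print(cv2.minEnclosingCircle((w*1000).astype(np.float32)),"mean",w.mean(0))
print("guess",onplane("wrist",[[336,141],[412,141],[374,102],[374,181],[374,141]],.01,T).round(4).tolist())
print("can top z90",onplane("wrist",[[446,241]],.09,T),"bottle",onplane("wrist",[[490,65]],0.0,T),"burrs",onplane("wrist",[[256,147]],.03,T))
print("held nagura", onplane("wrist",[[293,217],[347,216],[345,297],[290,297]],.145+.0384+.007,T).round(4).tolist())
```

```text
[ 99 139 224] [102 142 227] [ 50  69 117] [ 84 147 196] [116 205 245] [ 79 148 204]
[ 346  102   68   78 2520]
((412.01544189453125, 219.65628051757812), 42.29133224487305) mean [0.41874472 0.22826755]
guess [[0.4049, 0.1781, 0.01], [0.4156, 0.2606, 0.01], [0.3699, 0.2226, 0.01], [0.4546, 0.2156, 0.01], [0.4103, 0.2193, 0.01]]
can top z90 [[0.50001169 0.26250014 0.09      ]] bottle [[0.3469568  0.35171541 0.        ]] burrs [[0.39848186 0.09494332 0.03      ]]
held nagura [[0.4264, 0.1429, 0.1904], [0.4294, 0.1699, 0.1904], [0.4761, 0.1639, 0.1904], [0.4721, 0.1339, 0.1904]]
```

Disc centre is (0.411, 0.219), and its 84 mm across checks. Placing.

>>> arm_command --series '[0.02,0.025,0,0,0.04,0.05,0.01,0,0.05,0.061,0.04,0,0.05,0.061,0.08,0,0.05,0.061,0.12,0,0.05,0.061,0.145,0,0.05,0.061,0.16,0,0.05,0.061,0.167,0,0.05,0.061,0.17,0,0.05,0.061,0.17,0]'

```text
time: 10.75
position: [0.4108, 0.219, -0.025]
eef_rot: [0.213, 3.134, 0.0]
contact_force: [-0.7, -0.7, -0.4]
finger_gap: 0.354
grasp_force: 30.2
```

>>> arm_command --series '[0,0,0.001,0,0,0,0.001,0]'

```text
time: 10.95
position: [0.4106, 0.2194, -0.0254]
eef_rot: [0.212, 3.133, 0.001]
contact_force: [-1.0, 0.8, -0.1]
finger_gap: 0.359
grasp_force: 30.2
```

>>> arm_command --series '[0,0,0,0,0,0,0,0,0,0,0,0,0,0,0,0]' --claw 0

```text
time: 11.35
position: [0.4101, 0.2193, -0.026]
eef_rot: [0.211, 3.134, 0.0]
contact_force: [0.7, -1.0, 0.3]
finger_gap: 0.499
grasp_force: 0.0
```

>>> arm_command --series '[0,0,-0.02,0,0,0,-0.06,0,0,0,-0.1,0,0,0,-0.14,0,0,0,-0.16,0]'

```text
time: 11.85
position: [0.4113, 0.2197, 0.1373]
eef_rot: [0.211, 3.13, 0.003]
contact_force: [1.4, 0.3, -0.1]
finger_gap: 0.501
grasp_force: 0.0
```

Run:
```python
from h import *
im,T5=snap("wrist","wrist5");print(get_state()["position"])
def white(f,roi,z,T):
    im=cv2.imread(f);h=cv2.cvtColor(im,cv2.COLOR_BGR2HSV)
    x0,y0,x1,y1=roi;m=np.zeros(h.shape[:2],np.uint8);m[y0:y1,x0:x1]=((h[...,1]<70)&(h[...,2]>100))[y0:y1,x0:x1]
    n,l,s,c=cv2.connectedComponentsWithStats(m);i=1+np.argmax(s[1:,4])
    w=onplane("wrist",np.argwhere(l==i)[:,::-1]+0.,z,T)[:,:2]
    print(f,s[i],cv2.minAreaRect((w*1000).astype(np.float32)))
white("pics/wrist4.png",(40,140,210,245),.032,np.load("pics/wrist4_T.npy"))
u=proj("wrist",[.4105,.2194,.024],T5)[0].astype(int);print(u)
white("pics/wrist5.png",(u[0]-50,u[1]-50,u[0]+50,u[1]+50),.024,T5)
```

```text
[0.41241918 0.22017465 0.1392029 ]
pics/wrist4.png [  52  155  145   81 7245] ((431.2126159667969, -57.11183166503906), (63.03855895996094, 156.08853149414062), 4.213366508483887)
[317 188]
pics/wrist5.png [ 303  167   29   42 1093] ((409.7904968261719, 218.6673126220703), (30.22386360168457, 44.52406311035156), 82.24176025390625)
```

The dressing stone lies flat on the disc, centre (0.410, 0.219). Next the bench stone at (0.432, -0.060), turned 4.4°.

>>> arm_command --series '[-0.01,-0.045,0,0.14,-0.02,-0.09,0,0.28,-0.03,-0.135,0,0.42,-0.04,-0.18,0,0.56,-0.05,-0.225,0,0.7,-0.0594,-0.274,0,0.84,-0.0594,-0.274,0,0.98,-0.0594,-0.274,0,1.12,-0.0594,-0.274,0,1.26,-0.0594,-0.274,0,1.356,-0.0594,-0.274,0,1.356,-0.0594,-0.274,0,1.356]' --claw -1

```text
time: 13.1
position: [0.4318, -0.0602, 0.1336]
eef_rot: [-2.127, -2.311, 0.0]
contact_force: [0.4, 0.8, -0.6]
finger_gap: 0.999
grasp_force: 0.0
```

Run:
```python
from h import *
im,T=snap("wrist","wrist6");s=get_state();Rm=R.from_rotvec(s["eef_rot"]).as_matrix();print(s["position"],Rm[:2,:2].round(3).tolist())
h=cv2.cvtColor(im[:,:,::-1].copy(),cv2.COLOR_BGR2HSV)
u=proj("wrist",[.432,-.06,.032],T)[0].astype(int);print(u)
m=((h[...,1]<70)&(h[...,2]>120)).astype(np.uint8)
n,l,st,c=cv2.connectedComponentsWithStats(m);i=l[u[1]-15,u[0]];print(i,st[i])
w=onplane("wrist",np.argwhere(l==i)[:,::-1]+0.,.032,T)[:,:2]
print(cv2.minAreaRect((w*1000).astype(np.float32)))
# expected lateral centre by tool-y
print(((w-s["position"][:2])@Rm[:2,1]).min(),((w-s["position"][:2])@Rm[:2,1]).max(),((w-s["position"][:2])@Rm[:2,0]).min(),((w-s["position"][:2])@Rm[:2,0]).max())
```

```text
[ 0.43186802 -0.06013155  0.13369225] [[-0.082, 0.997], [0.997, 0.082]]
[318 191]
22 [ 287  116   63  143 8150]
((431.7391052246094, -60.4560546875), (62.17955017089844, 149.0325164794922), 4.223532676696777)
-0.03189310372353744 0.031064708089915516 -0.07457002412484197 0.07430551744715985
```

Centred within 1 mm. Down and grip.

>>> arm_command --series '[0,0,0.04,0,0,0,0.08,0,0,0,0.12,0,0,0,0.145,0,0,0,0.158,0,0,0,0.166,0,0,0,0.166,0]'

```text
time: 13.85
position: [0.4316, -0.0601, -0.0328]
eef_rot: [-2.129, -2.309, 0.001]
contact_force: [1.4, -0.4, 0.9]
finger_gap: 1.003
grasp_force: 0.0
```

>>> arm_command --series '[0,0,0,0,0,0,0,0,0,0,0,0,0,0,0,0,0,0,0,0]' --claw 1 --newtons 80

```text
time: 14.35
position: [0.4322, -0.0604, -0.0308]
eef_rot: [2.129, 2.308, 0.001]
contact_force: [-2.0, -0.1, 6.7]
finger_gap: 0.718
grasp_force: 88.3
```

>>> arm_command --series '[0,0,-0.005,0,0,0,-0.015,0,0,0,-0.015,0]'

```text
time: 14.65
position: [0.4329, -0.0605, -0.0158]
eef_rot: [2.129, 2.307, 0.002]
contact_force: [0.1, -0.3, -5.2]
finger_gap: 0.721
grasp_force: 89.5
```

Stone held at 61 mm with 88 N. I carry it over the bed: centre target (0.622, 0.0235), 4 mm clear of the fixed jaw, turned 0.268 rad.

>>> arm_command --series '[0,0,-0.03,0,0,0,-0.065,0,0.01,0.03,-0.09,0.05,0.03,0.07,-0.09,0.1,0.045,0.11,-0.09,0.15,0.06,0.15,-0.09,0.2,0.068,0.18,-0.09,0.25,0.068,0.196,-0.09,0.268,0.068,0.196,-0.09,0.268,0.068,0.196,-0.07,0.268,0.068,0.196,-0.06,0.268,0.068,0.196,-0.06,0.268]'

```text
time: 15.85
position: [0.6195, 0.0231, 0.0407]
eef_rot: [-2.417, -2.001, 0.006]
contact_force: [-0.2, -0.4, -5.4]
finger_gap: 0.716
grasp_force: 92.8
```

Run:
```python
from h import *
im,T=snap("wrist","wrist7");s=get_state();Rm=R.from_rotvec(s["eef_rot"]).as_matrix();p=s["position"];print(p,Rm[:2,:2].round(3).tolist(),s["finger_gap"])
im=im[:,:,::-1].copy()
u=np.array([-.185,-.983]);v=np.array([.983,-.185]);b=np.array([.637,.1012])
def pt(x,y,z): return [*(b+u*x+v*y),z]
q=proj("wrist",[pt(0,-.035,.038),pt(0,.035,.038),pt(0,-.0365,.018),pt(0,.0365,.018),pt(.215,-.0365,.018),pt(.215,.0365,.018)],T)
for a in q: cv2.circle(im,tuple(int(k) for k in a),2,(0,255,0),-1)
t=proj("wrist",[p+Rm@[x,y,-(.0308-.032)+0] for x in(-.075,.075) for y in(-.0315,.0315)],T)
# predicted top corners of the stone: bottom at z=p.z+.0308
zt=p[2]+.0308+.032
t=proj("wrist",[[*(p[:2]+Rm[:2,0]*x+Rm[:2,1]*y),zt] for x in(-.075,.075) for y in(-.0315,.0315)],T)
for a in t: cv2.circle(im,tuple(int(k) for k in a),2,(255,0,255),-1)
cv2.imwrite("pics/w7c.png",cv2.resize(im[0:300,170:570],None,fx=2,fy=2))
```

```text
[0.62055742 0.02308797 0.04202219] [[0.187, 0.982], [0.982, -0.187]] 0.7213031985172872
```

View pics/w7c.png

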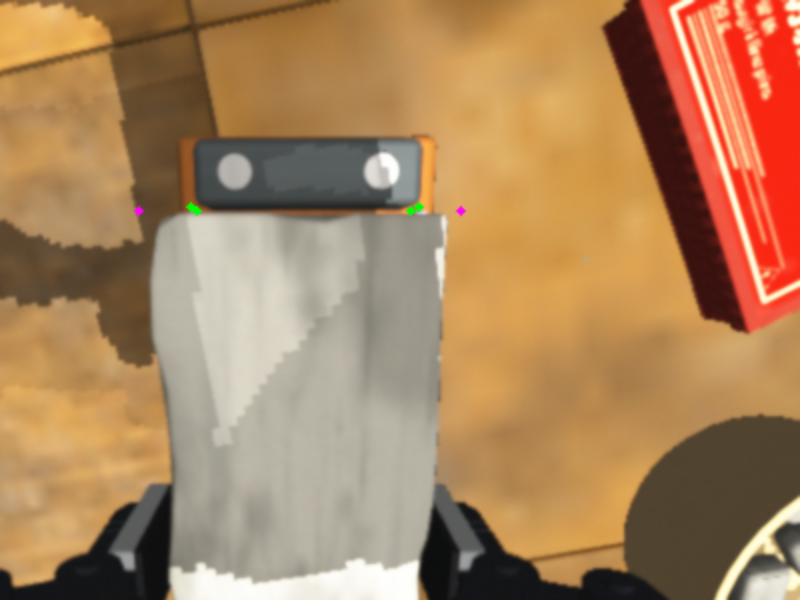

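Run:
```python
from h import *
s=get_state();Rm=R.from_rotvec(s["eef_rot"]).as_matrix();p=s["position"];T=np.load("pics/wrist7_T.npy")
print(p,s["contact_force"].round(1),s["moment"].round(2))
for dz in(0,-.008,-.015):
  for x in(.075,.05,.025,.0):
    q=proj("wrist",[[*(p[:2]+Rm[:2,0]*x+Rm[:2,1]*y),p[2]+.0628+dz] for y in(-.031,.031)],T)
    q=(q-[170,0])*2;print(dz,x,q.round(0).tolist(),"width",round(q[1,0]-q[0,0]))
```

```text
[0.62055742 0.02308797 0.04202219] [-0.1  0.4 -6.3] [ 0.02 -0.   -0.01]
0 0.075 [[142.0, 212.0], [458.0, 211.0]] width 316
0 0.05 [[150.0, 338.0], [449.0, 338.0]] width 299
0 0.025 [[158.0, 451.0], [441.0, 452.0]] width 283
0 0.0 [[165.0, 552.0], [433.0, 553.0]] width 268
-0.008 0.075 [[152.0, 214.0], [448.0, 213.0]] width 296
-0.008 0.05 [[159.0, 332.0], [440.0, 332.0]] width 281
-0.008 0.025 [[166.0, 439.0], [433.0, 439.0]] width 267
-0.008 0.0 [[173.0, 535.0], [426.0, 536.0]] width 253
-0.015 0.075 [[160.0, 215.0], [440.0, 215.0]] width 280
-0.015 0.05 [[166.0, 328.0], [433.0, 328.0]] width 267
-0.015 0.025 [[172.0, 430.0], [426.0, 430.0]] width 254
-0.015 0.0 [[178.0, 522.0], [420.0, 522.0]] width 241
```

The stone is about centred over the jaw (300 vs 308 px), with its end just clear of the jaw face at row 210. It looks about 8 mm lower in the grip than planned, so I shift 2 mm and lower by feel.

>>> arm_command --series '[0,0.002,0.01,0,0,0.002,0.02,0,0,0.002,0.03,0,0,0.002,0.04,0,0,0.002,0.045,0,0,0.002,0.045,0]'

```text
time: 16.5
position: [0.6232, 0.0229, -0.0033]
eef_rot: [-2.419, -2.002, 0.002]
contact_force: [-0.4, -0.1, -6.9]
finger_gap: 0.718
grasp_force: 93.0
```

>>> arm_command --series '[0,0,0.003,0,0,0,0.006,0,0,0,0.006,0]'

```text
time: 16.8
position: [0.6238, 0.0228, -0.0083]
eef_rot: [-2.42, -2.003, 0.0]
contact_force: [-0.8, -0.9, -6.7]
finger_gap: 0.721
grasp_force: 93.0
```

>>> arm_command --series '[0,0,0.002,0,0,0,0.003,0,0,0,0.003,0]'

```text
time: 17.1
position: [0.6239, 0.0228, -0.0112]
eef_rot: [-2.42, -2.003, 0.0]
contact_force: [0.7, 0.4, -6.7]
finger_gap: 0.718
grasp_force: 93.0
```

>>> arm_command --series '[0,0,0.002,0,0,0,0.003,0,0,0,0.003,0]'

```text
time: 17.4
position: [0.6238, 0.0228, -0.0143]
eef_rot: [-2.42, -2.003, 0.0]
contact_force: [-0.4, 0.4, -6.1]
finger_gap: 0.722
grasp_force: 93.0
```

>>> arm_command --series '[0,0,0.002,0,0,0,0.003,0,0,0,0.003,0]'

```text
time: 17.7
position: [0.6238, 0.0229, -0.0173]
eef_rot: [-2.42, -2.003, 0.0]
contact_force: [-0.5, 0.3, -7.0]
finger_gap: 0.722
grasp_force: 93.0
```

>>> arm_command --series '[0,0,0.001,0,0,0,0.002,0,0,0,0.002,0]'

```text
time: 18.0
position: [0.6241, 0.0228, -0.0187]
eef_rot: [2.42, 2.003, 0.0]
contact_force: [-1.4, -0.3, -3.0]
finger_gap: 0.724
grasp_force: 93.4
```

>>> arm_command --series '[0,0,0.001,0,0,0,0.001,0,0,0,0.001,0]'

```text
time: 18.3
position: [0.6241, 0.0228, -0.0187]
eef_rot: [2.42, 2.003, 0.001]
contact_force: [-3.2, 1.1, 5.3]
finger_gap: 0.721
grasp_force: 94.5
```

It seats at exactly the expected height (-0.0187). Release and rise.

>>> arm_command --series '[0,0,0,0,0,0,0,0,0,0,0,0,0,0,0,0,0,0,0,0]' --claw -1

```text
time: 18.8
position: [0.6241, 0.0228, -0.0201]
eef_rot: [2.42, 2.003, 0.0]
contact_force: [0.6, -0.2, 0.1]
finger_gap: 1.002
grasp_force: 0.0
```

>>> arm_command --series '[0,0,-0.02,0,0,0,-0.06,0,0,0,-0.1,0,0,0,-0.14,0,0,0,-0.17,0,0,0,-0.17,0,0,0,-0.17,0]' --claw 1

```text
time: 19.5
position: [0.6241, 0.0228, 0.1503]
eef_rot: [2.419, 2.003, 0.001]
contact_force: [-0.6, -0.0, -0.5]
finger_gap: 0.001
grasp_force: 0.0
```

```bash
cat > m.py <<'E'
from h import *
import sys
# clamp frame: origin b at bed_stop; x along u
u=np.array([-.185,-.983]);v=np.array([.983,-.185]);b=np.array([.637,.1012])
def clamp(name,uv,z,T):
    w=onplane(name,uv,z,T)[:,:2]-b;return np.c_[w@u-.18,w@v]
E
python3 - <<'E'
from m import *
im,T=snap("wrist","wrist8");s=get_state();print(s["position"],s["finger_gap"])
h=cv2.cvtColor(im[:,:,::-1].copy(),cv2.COLOR_BGR2HSV)
g,p=[proj("wrist",[*(b+u*x),z],T)[0].astype(int) for x,z in((.08,.044),(.376,.098))];print(g,p)
m=((h[...,1]<70)&(h[...,2]>90)).astype(np.uint8)
n,l,st,c=cv2.connectedComponentsWithStats(m)
for i in range(1,n):
    if st[i,4]<150: continue
    q=np.argwhere(l==i)[:,::-1]+0.;cc=clamp("wrist",q,.044,T)
    print(st[i],cc.min(0).round(3),cc.max(0).round(3))
E
```

```text
[0.62332614 0.02288349 0.14899079] -0.0021071865388212945
[316 191] [316 447]
[454   0  16  21 239] [-0.276  0.125] [-0.26   0.139]
[  52   21   45   34 1178] [-0.263 -0.248] [-0.235 -0.206]
[505  50  17  29 279] [-0.236  0.178] [-0.211  0.196]
[302  90  50  21 444] [-0.199 -0.013] [-0.18   0.034]
[278 112  11 161 808] [-0.179 -0.038] [-0.006 -0.032]
[ 288  112   68  161 8373] [-0.179 -0.029] [-0.006  0.039]
[ 445  187  137  106 2909] [-0.104  0.142] [0.023 0.292]
[610 204  23  15 168] [-0.085  0.327] [-0.069  0.354]
[624 269  16  25 167] [-0.004  0.367] [0.029 0.394]
[312 313  13  23 261] [ 0.049 -0.006] [0.08  0.009]
```

Run:
```python
from h import *
for n,pts in(("wrist1",[[0,292],[94,296],[86,362],[135,358]]),("scene0",[[262,180],[290,188],[334,158],[283,142]]),("side0",[[225,197],[217,172],[240,172]])):
    T=np.load(f"pics/{n}_T.npy")
    for z in(.05,.1): print(n,z,onplane(n[:-1],pts,z,T)[:,:2].round(3).tolist())
```

```text
wrist1 0.05 [[0.702, -0.468], [0.722, -0.33], [0.83, -0.387], [0.83, -0.308]]
wrist1 0.1 [[0.677, -0.396], [0.695, -0.28], [0.786, -0.327], [0.785, -0.261]]
scene0 0.05 [[0.793, -0.123], [0.665, -0.136], [0.707, -0.47], [1.0, -0.48]]
scene0 0.1 [[0.718, -0.046], [0.598, -0.058], [0.637, -0.371], [0.911, -0.38]]
side0 0.05 [[0.755, -0.267], [0.801, -0.47], [0.722, -0.457]]
side0 0.1 [[0.738, -0.161], [0.781, -0.347], [0.709, -0.335]]
```

Clear of the boxes. I move the shut fingers over the pad.

>>> arm_command --series '[-0.045,0,0,0,-0.09,0,0,0,-0.135,0,0,0,-0.18,0,0,0,-0.225,0,0,0,-0.265,0,0,0,-0.295,0,0.01,0,-0.295,0,0.04,0,-0.295,0,0.06,0,-0.295,0,0.07,0,-0.295,0,0.07,0]'

```text
time: 20.65
position: [0.5674, -0.266, 0.0772]
eef_rot: [-2.416, -2.0, 0.003]
contact_force: [-0.2, -0.0, 0.4]
finger_gap: -0.001
grasp_force: 0.0
```

Run:
```python
from m import *
s=get_state();p=s["position"];print(p)
o=np.zeros((600,800,3),np.uint8)
for n,y,(w,hh),f in(("scene",0,(200,100),3),("side",300,(200,100),3)):
    im,T=snap(n,n+"9");im=im[:,:,::-1]
    q=proj(n,[[.600,-.09,.03]],T)[0].astype(int);x0=q[0]-w//2;y0=q[1]-hh//2-5;print(n,x0,y0)
    o[y:y+300,:600]=cv2.resize(im[y0:y0+hh,x0:x0+w],None,fx=f,fy=f,interpolation=cv2.INTER_CUBIC)
cv2.imwrite("pics/crop9.png",o)
```

```text
[ 0.56740947 -0.26603815  0.07716887]
scene 195 147
side 177 173
```

View pics/crop9.png

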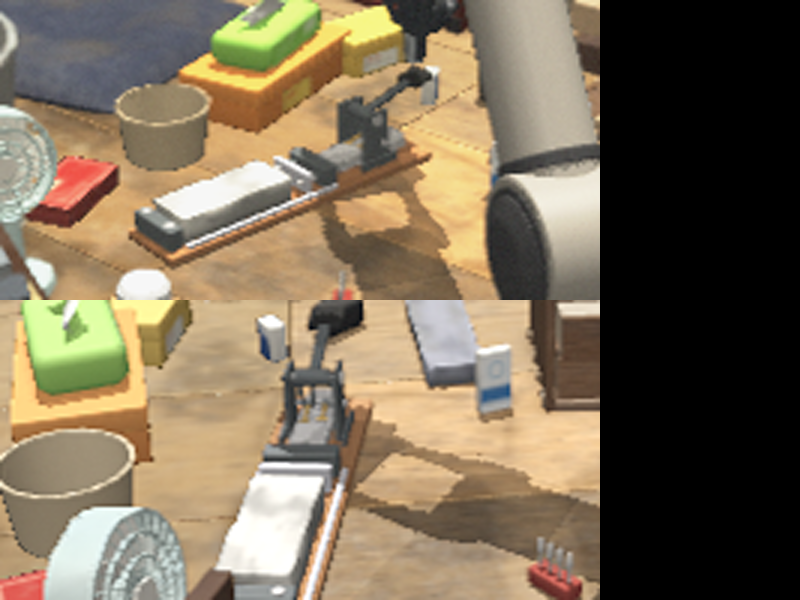

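The crop shows the bench stone flat in the bed against the fixed jaw, with its near end at scene crop (160,225). The gap to the sprung plate is at (285,168), and the pad is at (415,75) under the gripper. First stroke, gently.

>>> arm_command --series '[0,0,0.01,0,0,0,0.02,0,0,0,0.028,0,0,0,0.036,0,0,0,0.044,0,0,0,0.05,0,0,0,0.054,0,0,0,0.056,0,0,0,0.056,0]'

```text
time: 21.65
position: [0.5691, -0.2671, 0.0243]
eef_rot: [2.42, 2.002, 0.001]
contact_force: [-0.2, -2.1, 5.5]
finger_gap: -0.0
grasp_force: 2.8
```

>>> arm_command --series '[0,0,0.001,0,0,0,0.002,0,0,0,0.002,0]'

```text
time: 21.95
position: [0.5692, -0.2671, 0.0238]
eef_rot: [2.419, 2.002, 0.001]
contact_force: [-4.5, 0.1, 14.7]
finger_gap: -0.002
grasp_force: 7.5
```

>>> arm_command --series '[0,0,0.001,0,0,0,0.002,0,0,0,0.002,0]'

```text
time: 22.25
position: [0.5694, -0.2671, 0.0234]
eef_rot: [2.418, 2.002, 0.002]
contact_force: [-6.5, 2.2, 25.0]
finger_gap: -0.001
grasp_force: 12.1
```

The stop is reached (25 N). Release, then further full strokes.

>>> arm_command --series '[0,0,-0.012,0,0,0,-0.03,0,0,0,-0.05,0,0,0,-0.05,0,0,0,-0.05,0]'

```text
time: 22.75
position: [0.5685, -0.2664, 0.0691]
eef_rot: [-2.419, -2.003, -0.0]
contact_force: [0.4, 0.2, 0.1]
finger_gap: 0.002
grasp_force: 0.0
```

Run:
```python
from m import *
snap("side","sideA1");snap("scene","sceneA1");print(get_state()["position"],get_state()["contact_force"])
for n in("side","scene"):
    T=np.load(f"pics/{n}A1_T.npy")
    print(n,proj(n,[[*(b+u*(.2-a)),.045] for a in(0,.008,.05,.06)],T).round(1).tolist())
```

```text
[ 0.56797232 -0.26625448  0.06828512] [ 0.52089841 -0.05628348  0.2812662 ]
side [[277.0, 222.3], [276.5, 223.7], [273.6, 231.7], [272.9, 233.7]]
scene [[296.7, 198.2], [295.0, 198.8], [285.6, 202.5], [283.4, 203.4]]
```

>>> arm_command --series '[0,0,0.015,0,0,0,0.03,0,0,0,0.041,0,0,0,0.048,0,0,0,0.049,0,0,0,0.049,0,0,0,0.03,0,0,0,0.01,0,0,0,0,0,0,0,0,0]'

```text
time: 23.85
position: [0.5692, -0.2671, 0.0705]
eef_rot: [2.419, 2.002, 0.001]
contact_force: [0.1, -0.1, -0.6]
finger_gap: -0.002
grasp_force: 0.0
```

Run:
```python
from m import *
snap("side","sideA2");snap("scene","sceneA2")
```

>>> arm_command --series '[0,0,0.015,0,0,0,0.03,0,0,0,0.041,0,0,0,0.048,0,0,0,0.049,0,0,0,0.049,0,0,0,0.03,0,0,0,0.01,0,0,0,0,0,0,0,0,0]'

```text
time: 24.95
position: [0.5692, -0.2671, 0.0704]
eef_rot: [2.419, 2.003, 0.001]
contact_force: [0.1, -0.1, -0.6]
finger_gap: -0.003
grasp_force: 0.0
```

Run:
```python
from m import *
snap("side","sideA3");snap("scene","sceneA3")
# profile along the clamp axis at jaw top height, off the middle, in the side/scene views
xs=np.arange(-.045,.08,.001)
P={}
for n in("side","scene"):
  T=np.load(f"pics/{n}A1_T.npy")
  for k in("9","A1","A2","A3"):
    g=cv2.cvtColor(cv2.imread(f"pics/{n}{k}.png"),cv2.COLOR_BGR2GRAY)
    I=0
    for lat in(-.015,-.01,-.005,0,.005,.01,.015):
        q=proj(n,[[*(b+u*(.18+x)+v*lat),.051] for x in xs],T).astype(np.float32)
        I=I+cv2.remap(g,q[:,0].reshape(1,-1),q[:,1].reshape(1,-1),cv2.INTER_LINEAR)[0].astype(float)/7
    print(n,k,' '.join(f"{int(v)}" for v in I[::3]))
print("x(mm):",(xs[::3]*1000).round().astype(int).tolist())
```

```text
side 9 255 254 225 188 153 149 171 213 252 226 178 97 71 79 97 113 104 94 86 84 90 108 136 150 157 156 155 154 153 154 155 157 157 154 149 136 130 134 136 134 134 138
side A1 255 254 224 189 168 184 229 241 231 133 69 77 95 120 131 133 113 96 90 97 120 138 153 157 156 154 153 153 153 154 156 157 155 152 148 142 138 134 132 131 133 138
side A2 255 253 234 221 243 223 160 106 70 82 102 137 154 156 145 128 118 116 140 157 161 158 157 156 155 153 153 154 153 154 156 156 155 152 148 142 137 133 131 132 134 138
side A3 255 255 246 213 115 71 77 100 126 148 161 160 158 156 151 145 149 155 156 157 160 158 157 156 155 153 153 153 154 154 156 157 155 153 150 144 140 134 131 131 134 138
scene 9 244 243 232 214 198 184 169 170 199 227 229 204 172 141 122 118 125 130 123 114 111 112 121 147 169 175 178 178 179 179 177 175 173 176 179 172 159 148 136 122 109 97
scene A1 244 243 229 201 169 158 169 200 225 224 188 155 134 120 123 139 151 147 134 124 125 141 160 169 171 172 173 177 178 177 176 175 172 172 174 169 157 144 131 118 105 95
scene A2 244 243 233 210 201 220 227 204 167 134 117 116 129 149 161 163 159 153 152 164 174 175 171 171 172 172 173 178 179 178 178 177 173 172 173 168 157 143 130 117 104 94
scene A3 244 243 238 231 211 176 142 117 109 118 138 150 155 159 161 161 165 168 167 172 176 174 171 173 173 172 174 178 179 178 178 177 173 174 176 170 157 144 131 117 103 93
x(mm): [-45, -42, -39, -36, -33, -30, -27, -24, -21, -18, -15, -12, -9, -6, -3, 0, 3, 6, 9, 12, 15, 18, 21, 24, 27, 30, 33, 36, 39, 42, 45, 48, 51, 54, 57, 60, 63, 66, 69, 72, 75, 78]
```

Side profiles show advances of about 4.5, 12.5 and 20.5 mm. Three more strokes, then a close measurement.

>>> arm_command --series '[0,0,0.015,0,0,0,0.03,0,0,0,0.041,0,0,0,0.048,0,0,0,0.049,0,0,0,0.049,0,0,0,0.03,0,0,0,0.01,0,0,0,0,0,0,0,0,0]'

```text
time: 26.05
position: [0.5692, -0.2672, 0.0703]
eef_rot: [2.419, 2.002, 0.001]
contact_force: [-0.3, 0.7, -0.2]
finger_gap: -0.001
grasp_force: 0.0
```

>>> arm_command --series '[0,0,0.015,0,0,0,0.03,0,0,0,0.041,0,0,0,0.048,0,0,0,0.049,0,0,0,0.049,0,0,0,0.03,0,0,0,0.01,0,0,0,0,0,0,0,0,0]'

```text
time: 27.05
position: [0.5691, -0.2672, 0.0701]
eef_rot: [2.419, 2.003, 0.0]
contact_force: [-0.4, 0.5, 0.3]
finger_gap: -0.0
grasp_force: 0.0
```

>>> arm_command --series '[0,0,0.015,0,0,0,0.03,0,0,0,0.041,0,0,0,0.048,0,0,0,0.049,0,0,0,0.049,0,0,0,0.03,0,0,0,0.01,0,0,0,0,0,0,0,0,0]'

```text
time: 28.05
position: [0.569, -0.2671, 0.0699]
eef_rot: [2.42, 2.003, 0.0]
contact_force: [0.2, -0.3, -0.3]
finger_gap: 0.002
grasp_force: 0.0
```

>>> arm_command --series '[0.04,0,-0.04,0,0.09,0,-0.08,0,0.14,0,-0.08,0,0.19,0,-0.08,0,0.22,0,-0.08,0,0.22,0,-0.08,0,0.22,0,-0.08,0]'

```text
time: 28.75
position: [0.6092, -0.0496, 0.148]
eef_rot: [-2.416, -2.005, 0.003]
contact_force: [-0.3, -0.1, -0.1]
finger_gap: 0.0
grasp_force: 0.0
```

```bash
cat > prof.py <<'E'
from m import *
def prof(f,z,lats,xs):
    T=np.load(f"pics/{f}_T.npy");g=cv2.cvtColor(cv2.imread(f"pics/{f}.png"),cv2.COLOR_BGR2GRAY);I=0
    for lat in lats:
        q=proj("wrist",[[*(b+u*(.18+x)+v*lat),z] for x in xs],T).astype(np.float32)
        I=I+cv2.remap(g,q[:,0].reshape(1,-1),q[:,1].reshape(1,-1),cv2.INTER_LINEAR)[0].astype(float)/len(lats)
    return I
def show(f,lo,hi,step=2):
    xs=np.arange(lo,hi,step)/1000
    print("x",xs[0],"step mm",step)
    for z in(.051,.04):
        print(f,z,' '.join(str(int(k)) for k in prof(f,z,np.arange(-.02,.021,.004),xs)))
E
python3 - <<'E'
from prof import *
im,T=snap("wrist","wristB6");snap("side","sideB6");print(get_state()["position"])
show("wrist1",-20,70);show("wrist2",-20,70);show("wristB6",-70,40)
E
```

```text
[ 0.60929139 -0.05167525  0.14845192]
x -0.02 step mm 2
wrist1 0.051 163 156 137 110 107 104 89 141 238 251 249 211 162 129 101 86 70 46 49 99 134 140 142 141 140 142 143 139 146 210 221 222 223 224 220 220 222 224 222 222 222 220 212 209 208
wrist1 0.04 166 159 151 128 111 112 106 91 145 238 251 249 220 170 142 112 93 75 51 41 79 124 140 141 142 140 140 144 143 137 170 219 222 223 226 226 222 224 225 225 222 222 222 223 218
x -0.02 step mm 2
wrist2 0.051 161 155 130 109 109 102 85 149 243 252 249 208 151 115 94 83 57 41 55 109 137 141 142 141 139 143 143 137 163 222 224 224 225 226 223 224 224 223 221 221 224 217 210 206 205
wrist2 0.04 167 160 151 119 109 113 107 87 141 241 252 251 223 165 131 108 88 68 48 40 83 128 140 142 142 140 140 144 143 136 174 220 221 222 224 222 221 223 223 222 221 221 221 219 214
x -0.07 step mm 2
wristB6 0.051 142 148 171 183 195 217 224 241 248 249 251 252 253 254 254 254 254 254 254 252 254 254 217 100 71 54 58 122 157 161 162 161 159 162 163 157 185 231 232 233 233 233 233 233 233 232 186 122 117 114 110 84 52 50 50
wristB6 0.04 137 145 157 179 185 201 220 227 245 249 250 251 252 253 254 254 254 254 254 254 253 254 254 249 135 80 59 46 87 141 160 161 162 160 159 162 162 156 191 232 234 234 236 235 234 235 235 235 216 131 117 114 112 101 66
```

The jaw had started about 22 mm advanced. Plate-to-jaw gap went from 14.4 mm free to 8.6 mm now, so the plate is pushed in about 5.8 mm, inside the window. I confirm stability and check stroke consistency.

Run:
```python
from prof import *
from scipy.interpolate import interp1d
im,T=snap("wrist","wristC");snap("side","sideC")
xs=np.arange(-.04,.04,.0005)
def cross(I,lo,hi,lev,up):
    k=[i for i in range(len(xs)-1) if lo<=xs[i]<=hi and ((I[i]<lev<=I[i+1]) if up else (I[i]>lev>=I[i+1]))]
    return [round(xs[i]*1000,1) for i in k]
for f in("wrist1","wrist2","wristB6","wristC"):
    for z in(.051,.045):
        I=prof(f,z,np.arange(-.02,.021,.004),xs);print(f,z,"fall150",cross(I,-.04,.04,150,False),"rise100",cross(I,-.04,.04,100,True))
x2=np.arange(-.06,.03,.003)
for k in("9","A1","A2","A3","B6","C"):
    T=np.load("pics/sideA1_T.npy");g=cv2.cvtColor(cv2.imread(f"pics/side{k}.png"),cv2.COLOR_BGR2GRAY);I=0
    for lat in np.arange(-.015,.016,.005):
        q=proj("side",[[*(b+u*(.18+x)+v*lat),.051] for x in x2],T).astype(np.float32)
        I=I+cv2.remap(g,q[:,0].reshape(1,-1),q[:,1].reshape(1,-1),cv2.INTER_LINEAR)[0]/7.
    print(k,I.astype(int).tolist())
```

```text
wrist1 0.051 fall150 [np.float64(-17.0), np.float64(4.5)] rise100 [np.float64(-7.0), np.float64(18.0)]
wrist1 0.045 fall150 [np.float64(-16.5), np.float64(6.0)] rise100 [np.float64(-6.0), np.float64(19.5)]
wrist2 0.051 fall150 [np.float64(-17.5), np.float64(4.0)] rise100 [np.float64(-7.0), np.float64(17.5)]
wrist2 0.045 fall150 [np.float64(-16.5), np.float64(5.0)] rise100 [np.float64(-6.0), np.float64(19.0)]
wristB6 0.051 fall150 [np.float64(-25.0), np.float64(22.5)] rise100 [np.float64(-17.0)]
wristB6 0.045 fall150 [np.float64(-23.5), np.float64(25.0)] rise100 [np.float64(-15.5)]
wristC 0.051 fall150 [np.float64(-25.5), np.float64(25.0)] rise100 [np.float64(-17.0)]
wristC 0.045 fall150 [np.float64(-24.0), np.float64(27.5)] rise100 [np.float64(-15.5)]
9 [253, 254, 254, 254, 255, 255, 254, 225, 188, 153, 149, 171, 213, 252, 226, 178, 97, 71, 79, 97, 113, 104, 94, 86, 84, 90, 108, 136, 150, 157]
A1 [253, 254, 254, 254, 255, 255, 254, 224, 189, 168, 184, 229, 241, 231, 133, 69, 77, 95, 120, 131, 133, 113, 96, 90, 97, 120, 138, 153, 157, 156]
A2 [253, 254, 254, 254, 255, 255, 253, 234, 221, 243, 223, 160, 106, 70, 82, 102, 137, 154, 156, 145, 128, 118, 116, 140, 157, 161, 158, 157, 156, 155]
A3 [253, 254, 254, 254, 255, 255, 255, 246, 213, 115, 71, 77, 100, 126, 148, 161, 160, 158, 156, 151, 145, 149, 155, 156, 157, 160, 158, 157, 156, 155]
B6 [251, 252, 253, 254, 255, 238, 205, 137, 98, 138, 157, 161, 160, 160, 174, 194, 227, 243, 244, 244, 244, 245, 244, 243, 241, 240, 237, 234, 231, 227]
C [251, 252, 253, 254, 255, 238, 205, 137, 98, 138, 158, 161, 160, 160, 174, 194, 227, 243, 244, 244, 244, 245, 244, 243, 241, 240, 237, 234, 231, 227]
```

Repeated readings are stable: plate pushed in about 5.5 to 6 mm, and another 8 mm stroke would overshoot. The gripper is clear of everything, so I hand in.

```bash
python3 -c "
from workcell import close_job,get_state
s=get_state();print(s['time'],s['position'],s['contact_force']);print(close_job())"
```

```text
28.95 [ 0.60949232 -0.05230304  0.14907437] [-0.1267181  -0.19088192 -0.38429605]
the job is handed in; nothing more can be done
None
```

The job is handed in at 29 s: the dressing stone is flat on the brown leather disc, and the bench stone is clamped in the bed with the sprung plate pushed in about 6 mm by wrist-camera measurement; I made six strokes, but the jaw's total advance suggests one of the last three did not count.

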